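# Close up the spice row and lock the end stop

### The job

Slide the spice rack's loose end stop gently along until the four spice jars stand upright and close together between it and the rack's end plate, with the clamp still open. Then turn the stop's clamp knob clockwise until it is firmly tight, by feel, without overtightening it, and let go. Leave the garlic, the onion and the low tin near the rack where they are.

Things in the scene. Friction and masses are not known exactly. Their poses are not given: they have to be found in the camera images.
- jar_rack: Fixed wooden spice rack 360 mm long (its y): a channel 60 mm wide (its x), steel floor 8 mm over the worktop, back board 45 mm high at +x, lip 20 mm high at -x. End plate 65 mm high, inner face at y = -172 mm. Aluminium guide bar along y at x = -62, z = 26 mm, brackets at y = +/-170 mm. Origin: on the worktop under the channel's centre; x to the back, z up.
- end_stop (a joint): How far the white end stop has slid along the guide bar towards the end plate (m), travel 0.12: at 0 its face is at y = 95 mm in the rack's frame, so face y = 95 mm minus this. About 1 N slides it while the clamp is open, plus the jars' light rubbing. The four jars pushed together fill about 177 mm between end plate and stop.
- stop_face (a point): Point on the end stop's face that meets the jars, 35 mm over the worktop, axes as the rack's; the jars are on its -y side. The stop's plate is 50 mm wide, 7 mm thick, its top 70 mm over the worktop; its saddle on the guide bar reaches 46 mm to +y of this face.
- knob_grip (a point): Middle of the black clamp knob on the stop's saddle, 71 mm over the worktop: a grip bar 44 mm long (x), 12 mm thick (y), 28 mm high (z, 14 mm each way), on a 20 mm stem. z is the knob's axis, pointing out, leaning 25 degrees from vertical to the rack's -x. The saddle's boss (23 mm across) lies 26 mm below this point, the saddle's top 35 mm below, along the axis.
- clamp_knob (a joint): Turn of the knob (rad) from fully open, 0 to 3.6; clockwise seen from outside tightens. Turns with 0.25 N m while open; somewhere between 0.8 and 1.8 (differs with wear, found by feel) the shoe meets the bar, then torque rises 0.5 N m per rad. Firmly tight is about 0.5 N m (0.5 rad past that touch); above 0.75 N m it is overtightened. Stays where left.
- clamp_shoe: Small steel shoe, 12 x 22 x 4 mm, hidden in the saddle under the knob, which drives it 2 mm per rad down the knob's axis on to the guide bar; it locks the stop by pressing on the bar. Origin: its centre, z along the knob's axis.
- spice_0: A screw-top glass spice jar, 44 to 46 mm across, 105 mm tall, 0.11 kg, standing in the rack's channel. Origin: centre of its underside, z up.
- spice_1: A screw-top glass spice jar, 44 to 46 mm across, 105 mm tall, 0.11 kg, standing in the rack's channel. Origin: centre of its underside, z up.
- spice_2: A screw-top glass spice jar, 44 to 46 mm across, 105 mm tall, 0.11 kg, standing in the rack's channel. Origin: centre of its underside, z up.
- spice_3: A screw-top glass spice jar, 44 to 46 mm across, 105 mm tall, 0.11 kg, standing in the rack's channel. Origin: centre of its underside, z up.
- garlic_1: Garlic bulb, 61 mm across, 59 mm high, on the worktop in front of the rack's end-plate end. A bystander. Origin: centre of its underside.
- onion_2: Red onion, 78 mm across, 84 mm high, on the worktop beyond the open end of the rack. A bystander. Origin: centre of its underside.
- fish_tin: Low tin, 86 mm across, 40 mm high, on the worktop in front of the rack. A bystander. Origin: centre of its underside.

How it is judged:
On the way:
1. the stop has closed up the row of jars (within 5 mm) while its clamp is still open (value of joint end_stop above 0.084 m and angle between each of spice_0, spice_1, spice_2, spice_3's own z axis and vertical below 0.1 rad and z of spice_0 in the frame of jar_rack between 0.003 and 0.013 m and x of spice_0 in the frame of jar_rack between -0.015 and 0.015 m and y of each of spice_0, spice_1, spice_2, spice_3 in the frame of stop_face below -0.015 m and y of each of spice_0, spice_1, spice_2, spice_3 in the frame of jar_rack above -0.16 m and z of spice_1 in the frame of jar_rack between 0.003 and 0.013 m and x of spice_1 in the frame of jar_rack between -0.015 and 0.015 m and z of spice_2 in the frame of jar_rack between 0.003 and 0.013 m and x of spice_2 in the frame of jar_rack between -0.015 and 0.015 m and z of spice_3 in the frame of jar_rack between 0.003 and 0.013 m and x of spice_3 in the frame of jar_rack between -0.015 and 0.015 m and contact force between clamp_shoe and anything else below 3 N), for 0.2 s.
At the end, for the whole second after the job is handed in: The four jars stand upright (within 0.1 rad) in the channel between end plate and stop, with no more than 5 mm of play in the whole row, at rest; the clamp shoe presses on the bar with more than 60 N (value of joint end_stop above 0.084 m and angle between each of spice_0, spice_1, spice_2, spice_3's own z axis and vertical below 0.1 rad and z of spice_0 in the frame of jar_rack between 0.003 and 0.013 m and x of spice_0 in the frame of jar_rack between -0.015 and 0.015 m and y of each of spice_0, spice_1, spice_2, spice_3 in the frame of stop_face below -0.015 m and y of each of spice_0, spice_1, spice_2, spice_3 in the frame of jar_rack above -0.16 m and z of spice_1 in the frame of jar_rack between 0.003 and 0.013 m and x of spice_1 in the frame of jar_rack between -0.015 and 0.015 m and z of spice_2 in the frame of jar_rack between 0.003 and 0.013 m and x of spice_2 in the frame of jar_rack between -0.015 and 0.015 m and z of spice_3 in the frame of jar_rack between 0.003 and 0.013 m and x of spice_3 in the frame of jar_rack between -0.015 and 0.015 m and contact force between clamp_shoe and anything else above 60 N and velocity of joint end_stop below 0.005 m/s and linear speed of each of spice_0, spice_1, spice_2, spice_3 below 0.02 m/s); the robot touches nothing.
It fails at once if the clamp is overtightened (shoe force above 250 N) (contact force between clamp_shoe and anything else above 250 N).
It fails at once if a jar is squeezed by the stop with more than 35 N (contact force between end_stop and spice_0 above 35 N or contact force between end_stop and spice_1 above 35 N or contact force between end_stop and spice_2 above 35 N or contact force between end_stop and spice_3 above 35 N).
It fails at once if a jar is tipped over (beyond 0.5 rad) (angle between any of spice_0, spice_1, spice_2, spice_3's own z axis and vertical above 0.5 rad).
It fails at once if a bystander near the rack is displaced by more than 30 mm (distance of any of garlic_1, onion_2, fish_tin from where it was at the start of the episode above 0.03 m).
It also fails if it takes over 72 s, if anything falls off the work surface, if the arm or the gripper's body presses on something with over 40 N, if the wrist force passes 120 N, or if a joint passes its speed limit or range.

### The arm

A 7-joint arm with a two-finger parallel gripper is mounted at the origin on a cart in front of the work surface, level with it; the furniture and walls round the work are solid. World frame = base frame: x ahead of the robot, y to its left, z up, the work surface at z = 0. Lengths are in m, angles in rad, forces in N, time in s.
With the tool pointing down it reaches from about 0.425 to 0.875 m from the base axis. Payload 4.7 kg.
Tool frame: the origin (TCP) lies on the centre line of the jaws, within the pads' length; the fingertips stand 8 mm ahead of it and the grasp point (between the pads) lies 11 mm behind it (ctrl.tip_reach is the distance from the TCP to the fingertips, in m); z points along the fingers, y is the line along which they close (so a half turn about z gives the same grasp; the last joint's range is limited). The gripper opens to 87 mm and grips with 3 to 60 N. Pads are 19 mm wide; open, the fingers measure 117 mm over their backs; the gripper's body (75 mm by 190 mm) begins 51 mm behind the grasp point.
Start: joints at [1.243, 0.321, -0.07, 1.45, 0.023, 1.371, -0.057], TCP at [0.218, -0.612, 0.231] pointing down, gripper open.
Joint ranges: [-2.86, 2.86], [-0.3, 2.09], [-1.38, 1.24], [0.06, 2.45], [-1.56, 4.7], [0.09, 2.05], [-2.69, 2.69]. Speed limits (rad/s): [2.57, 2.57, 3.14, 3.14, 3.14, 3.14, 3.14].

### API

Orientations are given as a unit quaternion [w, x, y, z].
In Python, from workcell import ctrl gives the robot as it stands.
- The arm moves only by the shell command python3 -m crank 'ROWS' [FORCE]. ROWS is JSON, a list of rows, each a list of 3 entries, a list of its own where there are three numbers: the shift along the tool's x, y, z scaled (see below), then the turn about the tool's z scaled (see below), then the closure, from -1 (fully open) to 1 (shut). In form: [[[tx, ty, tz], yaw, hand], ...]. A call has 1 to 10 rows; each row shifts and turns the commanded pose from where the row before left it, along the tool's axes as they then stand; what a row does not reach is not made up. The controller multiplies each number of a shift by 0.2 m and each number of a turn by 30 degrees. A row lasts 1/8 s, in which the tool goes at most 62.5 mm and 10.7 degrees, less where a joint would pass 70% of its speed; a pose out of reach is approached as far as the arm can. A call with a number of a shift or a turn outside -1 to 1 is refused whole. A call with a gripper value outside its range is refused whole. The fingers move at their own pace and stop on an object; FORCE is the grip in N (left out, the last holds). Time passes only in rows, so rows that do not move let the fingers close. It gives the time, the measured TCP pose, the force, the opening and the grip force at its end, in the units of the state.
- ctrl.get_obs(): the state, without advancing time (a new reading comes with each control period).
- ctrl.snapshot(name): name is "scene" or "side" or "wrist"; returns a dict with "image" (400x640x3 uint8, red, green, blue), "z_map" (400x640 float32, m along the optical axis (not along the pixel's ray), 0 where there is no reading), "fov_y" (degrees; the focal length in pixels is half the picture's height over the tangent of half this angle, whatever the lens; pixels are square), "cx", "cy" (the principal point, pixels), "R" (3x3) and "t" (3): a world point X has camera coordinates R X + t; the wrist camera has in their place "mount" (4x4, takes a point from camera to tool coordinates, whose origin is the TCP and whose axes are the flange's). Camera axes: x right, y down, z forward; pixel columns grow to the right and rows downward; lengths in m; the calibration is good to about 2 mm. A picture is of the moment at which its call begins: read the wrist's pose just before it.
- ctrl.close_job(): hands the job in; it is judged then, once.
Trained networks look in a picture, given as the dict that the camera call returned (one of the last four; its "shot" number tells which), for a name from the list of things; names that differ only in an ending like _2 or _b are one class to them, and where a whole thing is asked for, a point or a joint stands for the part that bears it (a point fixed in the world has none). Each returns a list of dicts, best first, with "confidence" (0 to 1); they miss things now and then, are a little off and sometimes report something else, mostly with a low value. They report only what shows in the picture. A call takes as long as a camera call.
- ctrl.find_in(picture, target): "at" ([x, y, z] in m, in world coordinates, good to about 4 mm: the middle of the surface that is visible of it).
- ctrl.spot_point(picture, target): "at" ([x, y, z] in m, in world coordinates, good to about 4 mm: a listed point, or the origin of a listed thing).
The state is a dict: "time": time; "joint_positions": joint angles; "qd": joint speeds; "effort": joint torques, N m; "position": TCP position; "eef_rot": TCP orientation; "ft_force": force on the tool from outside, world axes, zero at the start; "ft_torque": the same for the moment, N m; "grip_width": finger opening in m; "gripper_force": force on a finger pad.
Only numpy, scipy, OpenCV 4.12 (cv2) and the standard library are available. Lean on these libraries where they do the work, as an engineer would, in place of code of your own. Each camera call takes 0.05 s, during which the arm holds its last target. There are 200 camera calls.

## Working session

There is one attempt and no reset: what is moved stays moved. The work goes in short steps, Python scripts to look and compute and a shell command to move; the robot and the scene stay as the last step left them, time stands still between calls to the robot, and variables do not carry over. Pictures are saved under pics/ and viewed, at most 10 in all, crops included, and the job is handed in when it is done.

```bash
mkdir -p pics; ls
python3 - <<'E'
from workcell import ctrl
import cv2,numpy as np
o=ctrl.get_obs(); print({k:np.round(v,3).tolist() for k,v in o.items()}, ctrl.tip_reach)
ims=[]
for n in ["scene","side"]:
    p=ctrl.snapshot(n); ims.append(p["image"])
    print(n,p["fov_y"],np.round(p["R"],3).tolist(),np.round(p["t"],3).tolist())
    for t in ["jar_rack","stop_face","knob_grip","spice_0","garlic_1","onion_2","fish_tin"]:
        print(t,[(np.round(d["at"],3).tolist(),round(d["confidence"],2)) for d in ctrl.spot_point(p,t)[:5]])
cv2.imwrite("pics/a.png",cv2.cvtColor(ims[0],cv2.COLOR_RGB2BGR))
cv2.imwrite("pics/b.png",cv2.cvtColor(ims[1],cv2.COLOR_RGB2BGR))
E
```

```text
pics
{'time': 0.0, 'joint_positions': [1.243, 0.322, -0.07, 1.452, 0.023, 1.371, -0.057], 'qd': [-0.001, -0.001, -0.001, 0.0, 0.0, 0.0, 0.001], 'effort': [-0.0, -49.127, -0.404, -31.253, -0.064, 0.044, 0.0], 'position': [0.218, -0.612, 0.229], 'eef_rot': [-0.001, 0.985, 0.17, -0.0], 'ft_force': [0.344, -0.733, 0.356], 'ft_torque': [-0.013, 0.026, -0.021], 'gripper_force': 0.0, 'grip_width': 0.087} 0.008
scene 56.90530515459555 [[-0.579, -0.815, -0.018], [-0.417, 0.315, -0.853], [0.701, -0.487, -0.522]] [0.388, 0.269, 0.56]
jar_rack [([0.646, 0.084, 0.004], 0.68)]
stop_face [([0.652, 0.174, 0.036], 0.58)]
knob_grip [([0.577, 0.204, 0.07], 0.51)]
spice_0 [([0.631, -0.002, 0.006], 0.85), ([0.645, 0.106, 0.009], 0.84), ([0.64, 0.052, 0.011], 0.8), ([0.626, -0.058, 0.01], 0.73)]
garlic_1 [([0.519, -0.028, -0.001], 0.54)]
onion_2 [([0.626, -0.059, 0.006], 0.73), ([0.696, 0.326, 0.001], 0.67)]
fish_tin [([0.434, 0.053, 0.0], 0.71)]
side 47.01687777358787 [[-0.837, -0.547, -0.001], [-0.328, 0.503, -0.799], [0.438, -0.669, -0.601]] [0.525, 0.19, 0.968]
jar_rack [([0.645, 0.087, 0.002], 0.67)]
stop_face [([0.654, 0.168, 0.035], 0.84)]
knob_grip [([0.576, 0.2, 0.073], 0.72), ([0.623, -0.06, 0.011], 0.2)]
spice_0 [([0.629, -0.002, 0.004], 0.89), ([0.522, -0.03, -0.002], 0.67), ([0.624, -0.06, 0.01], 0.65), ([0.646, 0.056, 0.007], 0.62), ([0.64, 0.11, 0.005], 0.61)]
garlic_1 [([0.52, -0.028, -0.001], 0.92)]
onion_2 [([0.694, 0.328, 0.006], 0.94)]
fish_tin [([0.433, 0.052, 0.002], 0.78)]
```

View pics/a.png

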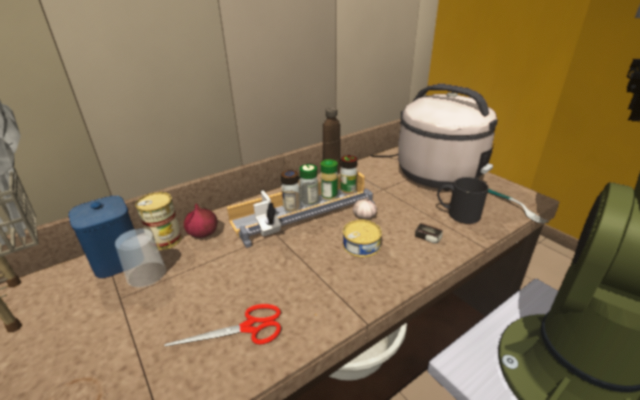

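View pics/b.png

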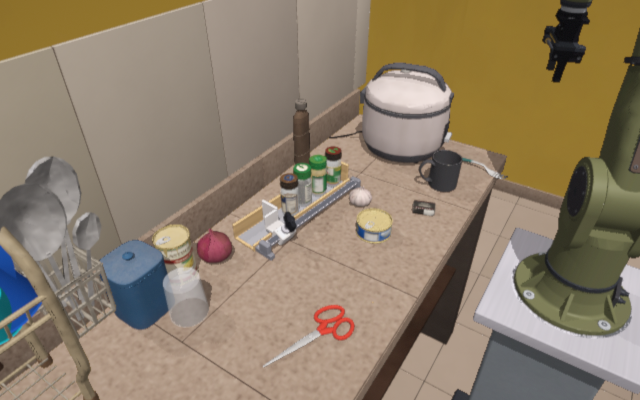

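The pictures show the rack centred near px (300,205) in scene. Its white stop with the black knob is at (270,213), four jars stand to its right, and the onion (200,222), garlic (365,208) and tin (361,237) are clear of it. Next I'll measure the rack yaw and the knob from depth, and check for obstacles.

```bash
cat > h.py <<'E'
from workcell import ctrl
import cv2,numpy as np
from scipy.spatial.transform import Rotation as Rn
def cloud(p,T=None):
    z=p["z_map"];h,w=z.shape;f=h/2/np.tan(np.radians(p["fov_y"]/2))
    v,u=np.mgrid[:h,:w]
    X=np.stack([(u-p["cx"])/f*z,(v-p["cy"])/f*z,z],-1)
    if T is None: W=(X-p["t"])@p["R"]      # R^T (X-t)
    else: W=X@T[:3,:3].T+T[:3,3]
    m=z>0
    return W[m],p["image"][m]
E
python3 - <<'E'
from h import *
img=np.zeros((560,700,3),np.uint8)  # top view 1px=0.7mm ; col=y, row=x
for n in ["scene","side"]:
    p=ctrl.snapshot(n);W,c=cloud(p)
    # height map obstacles
    H={}
    for a,b in [((.6,.2),'')]:pass
    m=(W[:,2]>.2)&(W[:,0]>.1)&(W[:,0]<.9)&(abs(W[:,1])<.7)
    g=np.round(W[m,:2],1);k,ct=np.unique(g,axis=0,return_counts=True)
    print(n,"tall",[(a.tolist(),int(x)) for a,x in zip(k,ct) if x>30])
    m=(W[:,2]>.043)&(W[:,2]<.049)&(W[:,0]>.66)&(W[:,0]<.72)&(W[:,1]>-.1)&(W[:,1]<.28)
    s=W[m]; 
    if len(s)>20: 
        l=cv2.fitLine(s[:,:2].astype(np.float32),cv2.DIST_HUBER,0,.001,.001).ravel();print("board",len(s),l)
    dk=(c.max(1)<60)&(W[:,2]>.05)&(W[:,2]<.1)&(np.hypot(W[:,0]-.577,W[:,1]-.202)<.04)
    s=W[dk];print("knob",len(s),s.mean(0),s.min(0),s.max(0)); 
    l=cv2.fitLine(s[:,:2].astype(np.float32),cv2.DIST_HUBER,0,.001,.001).ravel();print(l)
    b=(W[:,2]>.02)&(W[:,2]<.034)&(W[:,0]>.54)&(W[:,0]<.6)&(W[:,1]>-.1)&(W[:,1]<.16)
    s=W[b]
    l=cv2.fitLine(s[:,:2].astype(np.float32),cv2.DIST_HUBER,0,.001,.001).ravel();print("bar",len(s),l)
im=cv2.imread("pics/b.png")[165:275,220:370];cv2.imwrite("pics/c.png",cv2.resize(im,None,fx=5,fy=5,interpolation=2))
E
```

```text
scene tall [([0.2, -0.7], 61), ([0.2, -0.6], 207), ([0.2, -0.5], 224), ([0.3, -0.7], 92), ([0.3, -0.6], 53), ([0.4, -0.4], 66), ([0.4, -0.3], 71), ([0.5, -0.4], 441), ([0.5, -0.3], 1010), ([0.5, -0.2], 69), ([0.6, -0.4], 180), ([0.6, -0.3], 649), ([0.6, -0.2], 49), ([0.6, 0.6], 1144), ([0.7, 0.6], 1065), ([0.8, -0.7], 682), ([0.8, -0.6], 1504), ([0.8, -0.5], 1583), ([0.8, -0.4], 2020), ([0.8, -0.3], 2362), ([0.8, -0.2], 2767), ([0.8, -0.1], 3326), ([0.8, -0.0], 3878), ([0.8, 0.1], 4684), ([0.8, 0.2], 5682), ([0.8, 0.3], 6971), ([0.8, 0.4], 8671), ([0.8, 0.5], 10773), ([0.8, 0.6], 3654)]
board 35 [0.11965726 0.99281526 0.68843234 0.1869653 ]
knob 90 [0.56513898 0.20921369 0.07732857] [0.55209288 0.19816878 0.05635138] [0.58335171 0.21901505 0.08935261]
[ 0.85197556 -0.52358156  0.565139    0.20921369]
bar 542 [0.12289735 0.99241936 0.57456833 0.09128132]
side tall [([0.2, -0.7], 73), ([0.2, -0.6], 1482), ([0.2, -0.5], 607), ([0.3, -0.7], 114), ([0.3, -0.6], 83), ([0.4, -0.4], 44), ([0.4, -0.3], 49), ([0.5, -0.4], 389), ([0.5, -0.3], 961), ([0.5, -0.2], 75), ([0.6, -0.4], 215), ([0.6, -0.3], 788), ([0.6, -0.2], 77), ([0.6, 0.6], 2981), ([0.6, 0.7], 3845), ([0.7, 0.6], 2697), ([0.7, 0.7], 145), ([0.8, -0.7], 259), ([0.8, -0.6], 615), ([0.8, -0.5], 747), ([0.8, -0.4], 1077), ([0.8, -0.3], 1413), ([0.8, -0.2], 1817), ([0.8, -0.1], 2419), ([0.8, -0.0], 3078), ([0.8, 0.1], 4047), ([0.8, 0.2], 5422), ([0.8, 0.3], 7390), ([0.8, 0.4], 10152), ([0.8, 0.5], 12696), ([0.8, 0.6], 3699)]
board 84 [0.13146615 0.99132067 0.68900853 0.17844766]
knob 146 [0.57110899 0.20946592 0.07747721] [0.5531044  0.19469009 0.05832006] [0.59208848 0.21802018 0.09155849]
[ 0.89827156 -0.43944076  0.571254    0.21114963]
bar 365 [0.13222112 0.99122024 0.56991863 0.04655245]
```

View pics/c.png

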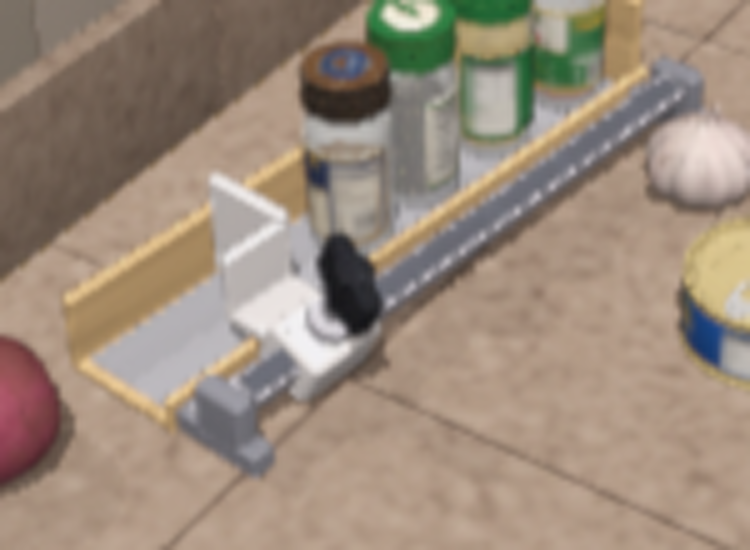

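The crop shows the knob at crop (350,285), its bar running roughly across the rack, and the plate at (245,230). The wrist view should settle the knob's exact angle. First I'll lift to clear the cooker.

```bash
python3 -m crank '[[[0,0,-0.3],0,-1],[[0,0,-0.3],0,-1],[[0,0,-0.3],0,-1],[[0,0,-0.2],0,-1],[[0,0,0],0,-1]]'
python3 - <<'E'
from h import *
p=ctrl.snapshot("scene");W,c=cloud(p)
m=(W[:,0]>.36)&(W[:,0]<.72)&(W[:,1]>-.5)&(W[:,1]<-.15);print(W[m,2].max(), W[m&(W[:,2]>.1)].min(0))
m=(W[:,0]>.66)&(W[:,0]<.8)&(W[:,1]>-.2)&(W[:,1]<.2)&(W[:,2]>.12)
print(W[m&(W[:,0]<.77)].min(0) if (m&(W[:,0]<.77)).any() else 0,W[m,2].max())
print(ctrl.get_obs()["position"],Rn.from_quat(np.roll(ctrl.get_obs()["eef_rot"],-1)).as_matrix())
E
```

```text
time: 1.52
position: [0.2182, -0.6132, 0.455]
eef_rot: [0.004, 0.985, 0.17, 0.001]
ft_force: [0.2, 0.2, -1.0]
grip_width: 0.0872
gripper_force: 0.0
0.26558994262583896 [ 0.41965978 -0.44897065  0.10002934]
[ 0.7329698  -0.12514276  0.12017919] 0.4840231261230714
[ 0.21807068 -0.61282553  0.45219279] [[ 9.42146082e-01  3.35200351e-01  1.21884762e-03]
 [ 3.35202557e-01 -9.42140717e-01 -3.18036969e-03]
 [ 8.22649328e-05  3.40493368e-03 -9.99994200e-01]]
```

```bash
python3 -m crank '[[[0.2,-0.21,0],0,-1],[[0.2,-0.21,0],0,-1],[[0.2,-0.21,0],0,-1],[[0.2,-0.21,0],0,-1],[[0.2,-0.21,0],0,-1],[[0.2,-0.21,0],0,-1],[[0.2,-0.21,0],0,-1],[[0.2,-0.21,0],0,-1],[[0.2,-0.21,0],0,-1],[[0.2,-0.21,0],0,-1]]' && python3 -m crank '[[[0.2,-0.21,0],0,-1],[[0.2,-0.21,0],0,-1],[[0.2,-0.21,0],0,-1],[[0.2,-0.21,0],0,-1],[[0.15,-0.2,0],0,-1],[[0,0,0.3],0,-1],[[0,0,0.3],0,-1],[[0,0,0.2],0,-1],[[0,0,0],-0.35,-1],[[0,0,0],-0.35,-1]]' && python3 -m crank '[[[0,0,0],-0.35,-1],[[0,0,0],-0.35,-1],[[0,0,0],-0.35,-1],[[0,0,0],-0.35,-1],[[0,0,0],-0.35,-1],[[0,0,0],-0.35,-1],[[0,0,0],-0.35,-1],[[0,0,0],-0.35,-1],[[0,0,0],-0.35,-1],[[0,0,0],-0.35,-1]]' && python3 -m crank '[[[0,0,0],-0.35,-1],[[0,0,0],-0.35,-1],[[0,0,0],-0.2,-1],[[0,0,0],0,-1]]'
python3 - <<'E'
from h import *
o=ctrl.get_obs();M=Rn.from_quat(np.roll(o["eef_rot"],-1)).as_matrix()
print(o["position"],np.round(M,3).tolist(),np.round(o["joint_positions"],2),np.degrees(np.arctan2(M[1,0],M[0,0])))
p=ctrl.snapshot("wrist");print(p["mount"])
cv2.imwrite("pics/w1.png",cv2.cvtColor(p["image"],cv2.COLOR_RGB2BGR))
T=np.eye(4);T[:3,:3]=M;T[:3,3]=o["position"];T=T@np.array(p["mount"])
W,c=cloud(p,T)
for t in ["knob_grip","stop_face"]: print(t,[(d["at"],d["confidence"]) for d in ctrl.spot_point(p,t)])
k=(c.max(1)<60)&(W[:,2]>.06)&(W[:,2]<.1)&(np.hypot(W[:,0]-.577,W[:,1]-.202)<.04)
s=W[k];print(len(s),s.mean(0),s.min(0),s.max(0),cv2.minAreaRect(s[:,:2].astype(np.float32)))
E
```

```text
time: 2.82
position: [0.4538, -0.0808, 0.4489]
eef_rot: [-0.0, 0.985, 0.17, -0.001]
ft_force: [0.6, -0.9, -0.4]
grip_width: 0.0867
gripper_force: 0.0
time: 4.08
position: [0.5618, 0.1765, 0.2878]
eef_rot: [-0.0, 0.937, 0.35, -0.002]
ft_force: [-0.5, 0.4, 0.3]
grip_width: 0.0869
gripper_force: 0.0
time: 5.32
position: [0.5622, 0.1768, 0.2887]
eef_rot: [-0.001, 0.293, 0.956, -0.001]
ft_force: [0.0, 0.0, -0.3]
grip_width: 0.087
gripper_force: 0.0
time: 5.82
position: [0.5624, 0.1768, 0.289]
eef_rot: [-0.001, 0.065, 0.998, -0.0]
ft_force: [0.5, 0.1, -0.1]
grip_width: 0.0869
gripper_force: 0.0
[0.562401   0.17678315 0.28895188] [[-0.992, 0.13, -0.002], [0.13, 0.992, -0.001], [0.002, -0.001, -1.0]] [ 0.64  0.46 -1.33  1.48  0.44  1.54  0.77] 172.5586925190035
[[-1.13546139e-04 -9.58455830e-01 -2.85240965e-01  7.85522676e-02]
 [ 9.99999963e-01 -3.82115127e-05 -2.69674055e-04 -3.93652362e-04]
 [ 2.47571182e-04 -2.85240985e-01  9.58455799e-01 -1.53777285e-01]
 [ 0.00000000e+00  0.00000000e+00  0.00000000e+00  1.00000000e+00]]
knob_grip [([0.5755, 0.1998, 0.0697], 0.62)]
stop_face [([0.6579, 0.1708, 0.0324], 0.6)]
143 [0.57258689 0.19979125 0.08289239] [0.55453687 0.19024467 0.06925891] [0.59587498 0.21411227 0.09122668] ((0.5745511651039124, 0.20068728923797607), (0.014502914622426033, 0.044866714626550674), 69.37071228027344)
```

View pics/w1.png

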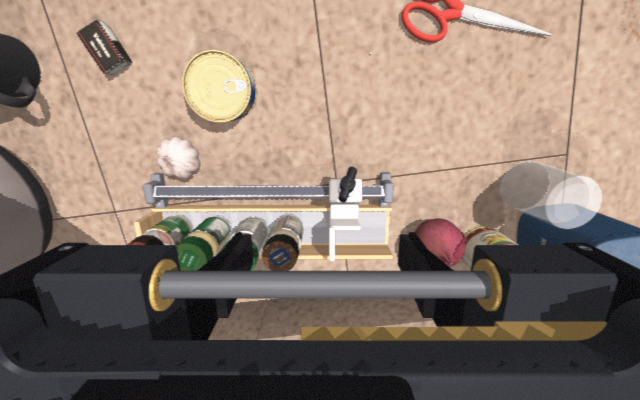

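The wrist view shows the knob at (347,184), turned about 13° clockwise from the rack's x, with the stop plate at (333,240). The jars are upright at x=150 to 285 px. I'll align, go down above the knob and check.

```bash
python3 -m crank '[[[0,0,0],0.22,-0.2],[[0,0,0],0.22,-0.2],[[-0.027,0.137,0],0,-0.2],[[0,0,0.3],0,-0.2],[[0,0,0.3],0,-0.2],[[0,0,0.2],0,-0.2],[[0,0,0],0,-0.2],[[0,0,0],0,-0.2]]'
python3 - <<'E'
from h import *
o=ctrl.get_obs();M=Rn.from_quat(np.roll(o["eef_rot"],-1)).as_matrix()
print(o["position"],np.round(o["joint_positions"],2),np.degrees(np.arctan2(M[1,0],M[0,0])),o["grip_width"],o["ft_torque"])
p=ctrl.snapshot("wrist")
T=np.eye(4);T[:3,:3]=M;T[:3,3]=o["position"];T=T@np.array(p["mount"])
W,c=cloud(p,T)
k=(c.max(1)<60)&(W[:,2]>.055)&(W[:,2]<.1)&(np.hypot(W[:,0]-.577,W[:,1]-.202)<.03)
s=W[k];print(len(s),s.mean(0),s.min(0),s.max(0),cv2.minAreaRect(s[:,:2].astype(np.float32)))
for n in ["side","scene"]:
    q=ctrl.snapshot(n);print([(np.round(d["at"],3),d["confidence"]) for d in ctrl.spot_point(q,"knob_grip")])
cv2.imwrite("pics/w2.png",cv2.cvtColor(p["image"],cv2.COLOR_RGB2BGR))
E
```

```text
time: 6.98
position: [0.5787, 0.2015, 0.1323]
eef_rot: [0.001, 0.179, 0.984, 0.001]
ft_force: [0.6, 1.1, 0.9]
grip_width: 0.0524
gripper_force: 0.0
[0.57872734 0.20152031 0.1323327 ] [ 0.49  0.58 -1.16  1.64  0.55  1.29  0.44] 159.36494791037643 0.05243801915138801 [ 0.09259796 -0.19020703  0.04103331]
539 [0.57081676 0.20321929 0.08286052] [0.55329343 0.19116559 0.07049574] [0.59169767 0.21615956 0.09196636] ((0.571891188621521, 0.20388062298297882), (0.018040427938103676, 0.03970574215054512), 74.35049438476562)
[(array([0.578, 0.203, 0.073]), 0.74), (array([0.643, 0.058, 0.007]), 0.39)]
[(array([0.574, 0.202, 0.068]), 0.51), (array([0.645, 0.108, 0.008]), 0.19)]
```

View pics/w2.png

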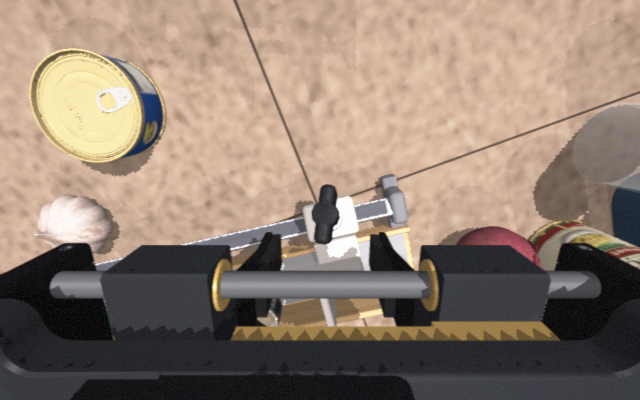

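The knob bar at (325,213) lies along the tool's x, midway between the fingers (270 and 385 px). I'll go down and grip it gently.

```bash
python3 -m crank '[[[-0.01,0.005,0.17],0,-0.2],[[0,0,0.16],0,-0.2],[[0,0,0],0,-0.2],[[0,0,0],0,0.3],[[0,0,0],0,0.6],[[0,0,0],0,1],[[0,0,0],0,1],[[0,0,0],0,1]]' 15
cat > s.py <<'E'
from h import *
o=ctrl.get_obs();M=Rn.from_quat(np.roll(o["eef_rot"],-1)).as_matrix()
print(np.round(o["position"],4),"yaw",np.degrees(np.arctan2(M[1,0],M[0,0])).round(1),"F",np.round(o["ft_force"],1),"T",np.round(o["ft_torque"],2),"w",o["grip_width"].__round__(4),o["gripper_force"],np.round(o["joint_positions"],2))
E
python3 s.py
```

```text
time: 8.22
position: [0.5806, 0.2012, 0.0651]
eef_rot: [0.001, 0.179, 0.984, 0.0]
ft_force: [0.6, -0.1, 3.1]
grip_width: 0.0205
gripper_force: 14.8
[0.5806 0.2012 0.0651] yaw 159.4 F [ 0.6 -0.1  3.1] T [ 0.19 -0.18  0.06] w 0.0205 14.820284396409988 [ 0.45  0.65 -1.1   1.7   0.62  1.19  0.4 ]
```

Run:
```python
from h import *
a=ctrl.snapshot("side")["image"][150:270,230:350];b=ctrl.snapshot("wrist")["image"][120:320,220:420]
im=np.hstack([cv2.resize(a,(400,400),interpolation=2),cv2.resize(b,(400,400),interpolation=2)])
cv2.imwrite("pics/g.png",cv2.cvtColor(im,cv2.COLOR_RGB2BGR))
```

```text
(no output)
```

View pics/g.png

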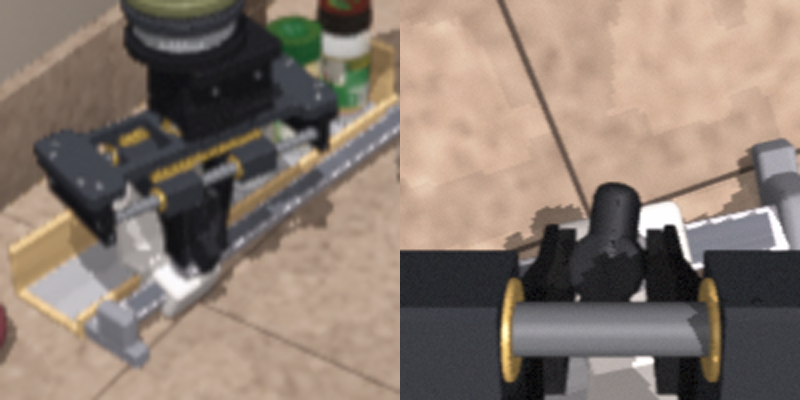

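The knob has a round hub about 20 mm across (605,250), and the pads hold it at 20.5 mm with the bar aligned. That's fine for sliding, so I'll slide the stop in small steps and watch the force.

```bash
python3 -m crank '[[[-0.006,-0.025,0],0,1],[[-0.006,-0.025,0],0,1],[[-0.006,-0.025,0],0,1],[[-0.006,-0.025,0],0,1],[[-0.006,-0.025,0],0,1],[[-0.006,-0.025,0],0,1]]'; python3 s.py;  python3 -m crank '[[[-0.006,-0.025,0],0,1],[[-0.006,-0.025,0],0,1],[[-0.006,-0.025,0],0,1],[[-0.006,-0.025,0],0,1],[[-0.006,-0.025,0],0,1],[[-0.006,-0.025,0],0,1]]'; python3 s.py
```

```text
time: 9.07
position: [0.5767, 0.1702, 0.065]
eef_rot: [0.0, 0.179, 0.984, 0.0]
ft_force: [0.5, 0.9, 6.1]
grip_width: 0.0206
gripper_force: 14.8
[0.5767 0.1702 0.065 ] yaw 159.4 F [0.5 0.9 6.1] T [ 0.53 -0.41  0.1 ] w 0.0206 14.764227792620659 [ 0.52  0.62 -1.11  1.73  0.6   1.17  0.45]
time: 9.82
position: [0.5728, 0.1399, 0.065]
eef_rot: [0.0, 0.179, 0.984, 0.001]
ft_force: [1.1, 1.5, 5.4]
grip_width: 0.02
gripper_force: 14.8
[0.5728 0.1399 0.065 ] yaw 159.4 F [1.1 1.5 5.4] T [ 0.64 -0.43  0.04] w 0.02 14.770530983805656 [ 0.59  0.6  -1.12  1.76  0.59  1.16  0.5 ]
```

```bash
python3 -m crank '[[[-0.005,-0.02,0],0,1],[[-0.005,-0.02,0],0,1],[[-0.005,-0.02,0],0,1],[[-0.005,-0.02,0],0,1]]'; python3 -m crank '[[[-0.0024,-0.01,0],0,1],[[0,0,0],0,1]]'|sed -n 2,4p;  python3 -m crank '[[[-0.0024,-0.01,0],0,1],[[0,0,0],0,1]]'|sed -n 2,4p; python3 s.py
```

```text
time: 10.32
position: [0.5708, 0.1239, 0.065]
eef_rot: [0.0, 0.179, 0.984, 0.001]
ft_force: [0.9, 2.5, 4.4]
grip_width: 0.0205
gripper_force: 14.8
position: [0.5705, 0.1215, 0.065]
eef_rot: [0.0, 0.179, 0.984, 0.0]
ft_force: [0.8, 0.9, 5.3]
position: [0.5705, 0.1213, 0.0651]
eef_rot: [0.001, 0.179, 0.984, 0.002]
ft_force: [1.0, 5.5, 3.4]
[0.5705 0.1213 0.0651] yaw 159.4 F [1.  5.5 3.4] T [ 1.35 -0.66 -0.  ] w 0.0205 14.779665246605873 [ 0.64  0.59 -1.13  1.78  0.58  1.15  0.53]
```

The stop has met the row: 5.5 N and no further motion after 80.5 mm. I'll check the jars.

Run:
```python
from h import *
ims=[]
for n,s in [("scene",(slice(130,250),slice(220,400))),("side",(slice(120,240),slice(230,410)))]:
    p=ctrl.snapshot(n);ims.append(cv2.resize(p["image"][s],(600,400) if 0 else (390,260),interpolation=2))
    for t in ["spice_0","stop_face","jar_rack"]:
        print(n,t,[(np.round(d["at"],3).tolist(),round(d["confidence"],2)) for d in ctrl.spot_point(p,t)[:6]])
cv2.imwrite("pics/j.png",cv2.cvtColor(np.hstack(ims),cv2.COLOR_RGB2BGR))
```

```text
scene spice_0 [([0.639, 0.024, 0.01], 0.8), ([0.624, -0.062, 0.007], 0.8), ([0.633, -0.024, 0.008], 0.53), ([0.636, 0.064, 0.01], 0.48)]
scene stop_face [([0.645, 0.092, 0.035], 0.98)]
scene jar_rack [([0.646, 0.084, 0.006], 0.95)]
side spice_0 [([0.624, -0.064, 0.01], 0.54), ([0.632, -0.019, 0.008], 0.42)]
side stop_face [([0.644, 0.087, 0.034], 0.97)]
side jar_rack [([0.644, 0.087, 0.003], 0.69)]
```

View pics/j.png

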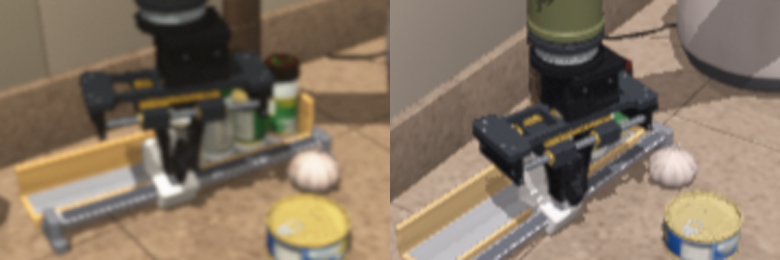

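The jars' spacing is now about 43 to 45 mm, with the row against the stop and upright, and the bystanders are untouched. The grip sits about 4 mm towards +x from the knob's axis, so I'll open slightly, recentre, regrip at 40 N and begin turning.

```bash
python3 -m crank '[[[0,0,0],0,0.3],[[0,0,0],0,0.3],[[0.02,-0.003,0],0,0.3],[[0,0,0],0,0.3],[[0,0,0],0,1],[[0,0,0],0,1],[[0,0,0],0,1]]' 40|tail -2; python3 s.py; python3 -m crank '[[[0,0,0],0.17,1],[[0,0,0],0.17,1],[[0,0,0],0,1]]' >/dev/null; python3 s.py;python3 -m crank '[[[0,0,0],0.17,1],[[0,0,0],0.17,1],[[0,0,0],0,1]]'>/dev/null; python3 s.py
```

```text
grip_width: 0.0196
gripper_force: 39.3
[0.5666 0.1225 0.0642] yaw 159.5 F [ 3.5  6.1 -7.1] T [ 1.44 -1.    0.16] w 0.0196 39.32031199336052 [ 0.64  0.59 -1.14  1.79  0.58  1.15  0.53]
[0.5666 0.1224 0.0642] yaw 149.4 F [ 3.5  5.3 -6.8] T [ 1.9  -1.14  0.58] w 0.0204 41.090208292007446 [ 0.62  0.57 -1.1   1.79  0.55  1.14  0.37]
[0.5662 0.1224 0.0645] yaw 139.2 F [ 1.4  5.4 -5.8] T [ 2.26 -1.06  0.66] w 0.0213 41.9264329969883 [ 0.6   0.54 -1.07  1.79  0.52  1.13  0.21]
```

```bash
python3 -m crank '[[[0,0,0],0.17,1],[[0,0,0],0.17,1],[[0,0,0],0,1]]' >/dev/null; python3 s.py;python3 -m crank '[[[0,0,0],0.17,1],[[0,0,0],0.17,1],[[0,0,0],0,1]]'>/dev/null; python3 s.py
python3 - <<'E'
from h import *
a=ctrl.snapshot("side")["image"][130:250,240:360];b=ctrl.snapshot("wrist")["image"][120:320,220:420]
im=np.hstack([cv2.resize(a,(400,400),interpolation=2),cv2.resize(b,(400,400),interpolation=2)])
cv2.imwrite("pics/k.png",cv2.cvtColor(im,cv2.COLOR_RGB2BGR))
E
```

```text
[0.5662 0.1222 0.0645] yaw 129.0 F [ 1.2  5.1 -5.6] T [ 2.06 -1.19  0.61] w 0.0222 41.598056252114475 [ 0.57  0.52 -1.03  1.79  0.5   1.11  0.06]
[0.5662 0.122  0.0645] yaw 118.8 F [ 0.9  5.4 -5.3] T [ 1.81 -1.1   0.52] w 0.0234 41.35934762656689 [ 0.55  0.51 -0.99  1.79  0.47  1.11 -0.1 ]
```

View pics/k.png

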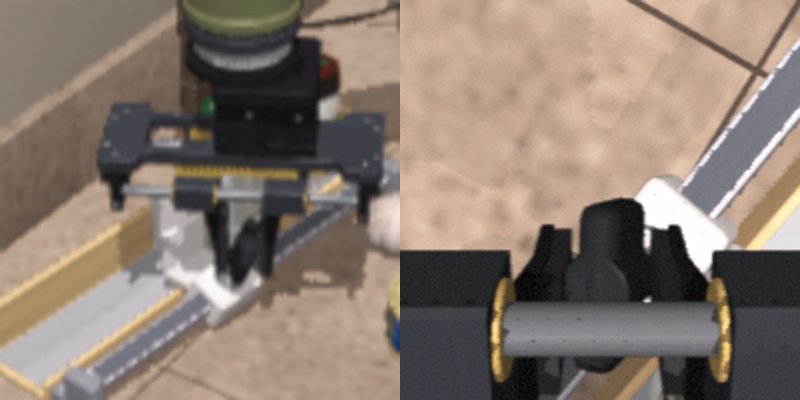

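The knob follows the jaws: at (615,245) its bar is still along the tool's x. I'll add an estimate of the torque about the knob's own axis and carry on.

```bash
cat >> s.py <<'E'
ax=np.array([-.42,.053,.906]);r=np.array([0,0,-.19])
T=o["ft_torque"]-np.array([.09,-.19,.04])-np.cross(r,o["ft_force"])
yaw=np.degrees(np.arctan2(M[1,0],M[0,0]));psi=np.radians(172.7-yaw)
phi=np.arctan2(np.sin(psi)*.906,np.cos(psi)) 
print("   tau %.2f  phi %.2f rad"%(T@ax,phi))
E
python3 s.py
for i in 1; do :; done
python3 -m crank '[[[0,0,0],0.17,1],[[0,0,0],0.17,1],[[0,0,0],0,1]]' >/dev/null; python3 s.py;python3 -m crank '[[[0,0,0],0.17,1],[[0,0,0],0.17,1],[[0,0,0],0,1]]'>/dev/null; python3 s.py
```

```text
[0.5661 0.1221 0.0645] yaw 118.8 F [ 1.6  5.8 -4.9] T [ 1.78 -1.11  0.46] w 0.023 41.35708250105381 [ 0.55  0.51 -1.    1.79  0.47  1.11 -0.1 ]
   tau 0.10  phi 0.89 rad
[0.5663 0.1217 0.0645] yaw 108.6 F [ 1.4  5.7 -6. ] T [ 1.82 -1.39  0.58] w 0.0236 42.450857162475586 [ 0.52  0.49 -0.96  1.79  0.44  1.1  -0.26]
   tau 0.17  phi 1.08 rad
[0.566  0.1219 0.0647] yaw 98.4 F [ 1.4  4.5 -4.2] T [ 1.64 -1.08  0.36] w 0.0243 41.47334307432175 [ 0.5   0.47 -0.92  1.79  0.42  1.09 -0.42]
   tau -0.03  phi 1.27 rad
```

```bash
cat > k.py <<'E'
from h import *
p=ctrl.snapshot("wrist");W,c=cloud(p,np.array(p["mount"]))  # tool coords
m=(W[:,0]>.010)&(W[:,0]<.028)&(abs(W[:,1])<.02)&(W[:,2]>-.04)&(W[:,2]<.012)&(c.max(1)<75)
s=W[m]*1000
for a in range(10,28,3):
    q=s[(s[:,0]>=a)&(s[:,0]<a+3)]
    if len(q)>5: print(a,len(q),np.round(np.percentile(q[:,1],[3,50,97]),1),"z",np.round(np.percentile(q[:,2],[3,50,97]),1))
E
python3 k.py; python3 s.py
```

```text
10 680 [-19.7  -0.8  19.8] z [-35.3 -17.1   4.7]
13 209 [-9.4 -1.3  7.9] z [-18.5 -16.1  -0.3]
16 203 [-9.4 -1.3  7.5] z [-18.1 -15.5   0.2]
19 276 [-9.  -0.3  6.3] z [-17.5 -13.8   2.1]
22 132 [-7.4 -2.7  1.3] z [-16.  -12.1  -2.7]
[0.566  0.1219 0.0647] yaw 98.5 F [ 1.   5.6 -4. ] T [ 1.62 -1.05  0.38] w 0.024 41.473837941884995 [ 0.5   0.47 -0.92  1.79  0.42  1.09 -0.42]
   tau 0.08  phi 1.27 rad
```

```bash
python3 -m crank '[[[0,0,0],0.17,1],[[0,0,0],0.17,1]]' >/dev/null; python3 s.py;python3 -m crank '[[[0,0,0],0.17,1],[[0,0,0],0.17,1]]'>/dev/null; python3 s.py;python3 -m crank '[[[0,0,0],0.17,1],[[0,0,0],0.17,1]]'>/dev/null; python3 s.py; python3 k.py
```

```text
[0.5659 0.1219 0.0648] yaw 88.1 F [-0.2  7.6 -1.7] T [ 1.63 -0.91  0.59] w 0.0244 41.479177325963974 [ 0.47  0.46 -0.89  1.79  0.4   1.08 -0.59]
   tau 0.42  phi 1.47 rad
[0.5658 0.122  0.0649] yaw 77.9 F [-0.3  6.2 -0.9] T [ 1.51 -0.77  0.57] w 0.0244 41.32524200438638 [ 0.45  0.44 -0.85  1.79  0.38  1.08 -0.75]
   tau 0.34  phi 1.66 rad
[0.5658 0.1222 0.065 ] yaw 67.8 F [-0.2  5.1 -2.8] T [ 1.3  -0.78  0.41] w 0.0245 41.280296128879854 [ 0.42  0.43 -0.82  1.79  0.35  1.07 -0.91]
   tau 0.20  phi 1.86 rad
10 685 [-19.8  -3.   19.7] z [-34.9 -17.3   4.9]
13 214 [-11.9  -2.5   6.6] z [-20.3 -17.4  -0.8]
16 242 [-12.1  -3.5   5.4] z [-20.5 -17.3  -2.1]
19 360 [-10.1  -3.8   4.8] z [-18.8 -11.3  -0.2]
22 65 [-3.8 -0.   3.8] z [-7.8 -1.9  1. ]
```

```bash
for_=0
python3 -m crank '[[[0,0,0],0.17,1],[[0,0,0],0.17,1]]' >/dev/null; python3 s.py;python3 -m crank '[[[0,0,0],0.17,1],[[0,0,0],0.17,1]]'>/dev/null; python3 s.py; python3 k.py
```

```text
[0.5659 0.1224 0.0649] yaw 57.6 F [ 0.1  6.4 -1.3] T [ 1.45 -0.75  0.51] w 0.0243 41.698806345812045 [ 0.4   0.42 -0.79  1.79  0.33  1.07 -1.08]
   tau 0.33  phi 2.05 rad
[0.5662 0.1227 0.0649] yaw 47.4 F [ 0.7  7.6 -4.1] T [ 1.68 -1.    0.58] w 0.0236 42.65372971363831 [ 0.37  0.41 -0.75  1.79  0.32  1.06 -1.24]
   tau 0.39  phi 2.23 rad
10 713 [-19.7  -4.3  19.7] z [-34.9 -18.3   4.3]
13 234 [-13.3  -3.8   5. ] z [-22.5 -19.2  -2.2]
16 316 [-11.8  -5.4   3.6] z [-21.7 -16.6  -3.7]
19 259 [-8.3 -3.6  2.8] z [-15.4  -7.9  -1.3]
22 49 [-4.2 -1.   2. ] z [-6.2 -2.6 -0.4]
```

```bash
cat > f.py <<'E'
# fit turn of the grip bar: surface points of front half vs box 44x12x28 about tilted axis, centre free (tool xy)
from h import *
from scipy.optimize import least_squares
o=ctrl.get_obs();M=Rn.from_quat(np.roll(o["eef_rot"],-1)).as_matrix()
Tq=[];ax=np.array([-.42,.053,.906]);r=np.array([0,0,-.19])
p=ctrl.snapshot("wrist");W,c=cloud(p,np.array(p["mount"]))
m=(W[:,0]>.0125)&(W[:,0]<.028)&(abs(W[:,1])<.016)&(W[:,2]>-.03)&(W[:,2]<.012)&(c.max(1)<75)
P=W[m]@M.T+o["position"]
for i in range(6):
    ctrl.snapshot("wrist");q=ctrl.get_obs();Tq.append((q["ft_torque"]-np.array([.09,-.19,.04])-np.cross(r,q["ft_force"]))@ax)
th=np.radians(-7.3);xr=np.array([np.cos(th),np.sin(th),0]);yr=np.array([-np.sin(th),np.cos(th),0]);z=np.array([0,0,1.])
a=25*np.pi/180;kz=np.cos(a)*z-np.sin(a)*xr;kx=np.cos(a)*xr+np.sin(a)*z
h=np.array([22,6,14])/1000
def res(v):
    C=np.array([v[0],v[1],.071]);b=np.cos(v[2])*kx-np.sin(v[2])*yr;t=np.cross(kz,b)
    q=np.abs((P-C)@np.c_[b,t,kz])-h
    out=np.linalg.norm(np.maximum(q,0),axis=1);ins=np.minimum(q.max(1),0)
    return np.r_[1000*(out+ins),(v[:2]-[.566,.1225])*1000]
best=min((least_squares(res,[.566,.1225,f],loss="soft_l1") for f in np.arange(0,3.2,.3)),key=lambda s:s.cost)
print("knob fit n",len(P),"C",best.x[:2].round(4),"phi %.2f"%best.x[2],"rms",np.sqrt(np.mean(best.fun**2)).round(2),"tau",np.mean(Tq).round(3),np.std(Tq).round(3))
E
python3 f.py; python3 s.py|tail -1; python3 -m crank '[[[0,0,0],0.17,1],[[0,0,0],0.17,1]]' >/dev/null; python3 s.py; python3 f.py
```

```text
knob fit n 908 C [0.5673 0.121 ] phi 1.80 rms 0.56 tau 0.261 0.063
   tau 0.33  phi 2.23 rad
[0.5663 0.1227 0.0648] yaw 37.2 F [ 1.   6.6 -4.9] T [ 1.66 -1.14  0.61] w 0.0231 42.51849534222856 [ 0.34  0.4  -0.72  1.79  0.3   1.06 -1.41]
   tau 0.35  phi 2.41 rad
knob fit n 900 C [0.5672 0.1208] phi 1.96 rms 0.53 tau 0.26 0.052
```

```bash
python3 -m crank '[[[0,0,0],0.17,1],[[0,0,0],0.17,1]]' >/dev/null; python3 s.py; python3 f.py; python3 -m crank '[[[0,0,0],0.17,1],[[0,0,0],0.17,1]]' >/dev/null; python3 s.py; python3 f.py
```

```text
[0.5665 0.1226 0.0646] yaw 27.0 F [ 2.5  6.8 -5.4] T [ 1.55 -1.31  0.55] w 0.0227 44.150754804722965 [ 0.32  0.39 -0.69  1.8   0.28  1.05 -1.57]
   tau 0.36  phi 2.59 rad
knob fit n 877 C [0.5672 0.1205] phi 2.12 rms 0.57 tau 0.304 0.036
[0.5658 0.1221 0.0653] yaw 16.7 F [-1.9  6.6  0.5] T [ 0.84 -0.26  0.32] w 0.0212 44.667441281944775 [ 0.29  0.38 -0.66  1.8   0.27  1.05 -1.74]
   tau 0.44  phi 2.76 rad
knob fit n 904 C [0.5665 0.1207] phi 2.31 rms 0.55 tau 0.463 0.049
```

Torque has started to rise: 0.26 while open, 0.30, then 0.46 at knob angle 2.31. One more step should reach firm.

```bash
python3 -m crank '[[[0,0,0],0.17,1]]' >/dev/null; python3 s.py; python3 f.py; python3 -m crank '[[[0,0,0],0.1,1]]' >/dev/null; python3 s.py; python3 f.py
```

```text
[0.5657 0.1222 0.0653] yaw 11.7 F [-0.9  6.6  1.8] T [ 1.03 -0.24  0.52] w 0.0213 38.7698903249435 [ 0.28  0.38 -0.64  1.8   0.26  1.05 -1.82]
   tau 0.56  phi 2.84 rad
knob fit n 908 C [0.5662 0.1209] phi -0.73 rms 0.55 tau 0.371 0.048
[0.5657 0.1222 0.0653] yaw 8.8 F [-3.2  6.   4.3] T [ 1.   -0.04  0.45] w 0.0207 39.5859622408625 [ 0.27  0.38 -0.63  1.8   0.25  1.05 -1.87]
   tau 0.44  phi 2.89 rad
knob fit n 911 C [0.5659 0.1212] phi 2.49 rms 0.57 tau 0.429 0.073
```

Torque is about 0.45 N m and the knob is at 2.49 rad. The touch was near 2.0, so it's roughly 0.5 rad past and firm. I'll release and rise.

```bash
python3 -m crank '[[[0,0,0],0,0.3],[[0,0,0],0,0],[[0,0,0],0,-0.2],[[0,0,0],0,-0.2],[[0,0,-0.1],0,-0.2],[[0,0,-0.2],0,-0.2],[[0,0,-0.3],0,-0.2],[[0,0,-0.3],0,-0.2],[[0,0,0],0,-0.2],[[0,0,0],0,-0.2]]'; python3 s.py
python3 - <<'E'
from h import *
ims=[]
for n,s in [("scene",(slice(130,250),slice(220,400))),("side",(slice(120,240),slice(230,410)))]:
    p=ctrl.snapshot(n);ims.append(cv2.resize(p["image"][s],(390,260),interpolation=2))
    for t in ["spice_0","stop_face","knob_grip","fish_tin","garlic_1"]:
        print(n,t,[(np.round(d["at"],3).tolist(),round(d["confidence"],2)) for d in ctrl.spot_point(p,t)[:6]])
    W,c=cloud(p);k=(c.max(1)<60)&(W[:,2]>.062)&(W[:,2]<.1)&(np.hypot(W[:,0]-.566,W[:,1]-.121)<.028)
    print(cv2.minAreaRect(W[k][:,:2].astype(np.float32)))
cv2.imwrite("pics/e.png",cv2.cvtColor(np.hstack(ims),cv2.COLOR_RGB2BGR))
E
```

```text
time: 20.2
position: [0.5661, 0.12, 0.2453]
eef_rot: [0.0, 0.997, 0.074, 0.001]
ft_force: [0.1, -0.1, -0.4]
grip_width: 0.0522
gripper_force: 0.0
[0.5661 0.12   0.2453] yaw 8.5 F [ 0.1 -0.1 -0.4] T [0.04 0.01 0.03] w 0.0522 0.0 [ 0.32  0.22 -0.67  1.59  0.14  1.38 -1.78]
   tau 0.02  phi 2.89 rad
scene spice_0 [([0.634, -0.024, 0.008], 0.97), ([0.638, 0.021, 0.006], 0.9), ([0.623, -0.059, 0.01], 0.79), ([0.636, 0.067, 0.009], 0.73)]
scene stop_face [([0.642, 0.094, 0.036], 0.82), ([0.564, 0.124, 0.072], 0.62)]
scene knob_grip [([0.566, 0.123, 0.07], 0.66)]
scene fish_tin [([0.435, 0.053, -0.001], 0.75)]
scene garlic_1 [([0.521, -0.027, -0.003], 0.69), ([0.64, 0.022, 0.01], 0.17)]
((0.5599262714385986, 0.12806573510169983), (0.03666435554623604, 0.013317432254552841), 30.487659454345703)
side spice_0 [([0.64, 0.068, 0.004], 0.82), ([0.644, 0.024, 0.006], 0.77), ([0.624, -0.067, 0.007], 0.75), ([0.632, -0.019, 0.008], 0.63)]
side stop_face [([0.647, 0.087, 0.037], 0.96), ([0.622, -0.066, 0.009], 0.47)]
side knob_grip [([0.565, 0.122, 0.073], 0.51)]
side fish_tin [([0.431, 0.052, 0.004], 0.98)]
side garlic_1 [([0.518, -0.031, 0.0], 0.88)]
((0.5610974431037903, 0.12805858254432678), (0.04184884577989578, 0.016138864681124687), 51.57436752319336)
```

View pics/e.png

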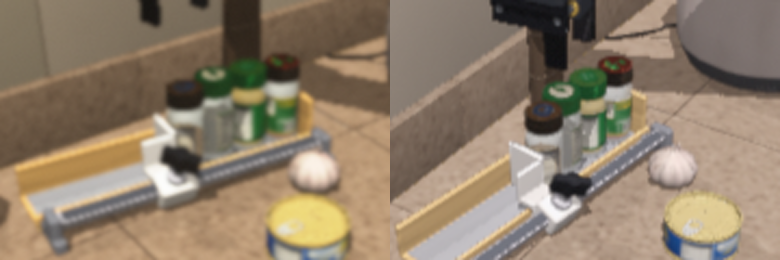

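The picture shows all four jars upright and together at (185–280,100), the stop against them, and the knob at (180,158) turned. The gripper is clear and the bystanders haven't moved. The knob turned at least 2.28 rad in all, so it's at least 0.48 rad past even the latest possible touch. I'll hand it in.

```bash
python3 -c "
from workcell import ctrl
print(ctrl.close_job())"
```

```text
the job is handed in; nothing more can be done
None
```

I handed the job in: the four jars stand upright and close together against the end plate, and the clamp knob is turned to about 0.45 N m by feel (firm, not overtightened). The gripper is clear of everything, and the garlic, onion and tin are where they were; the hand-in gave no verdict back.

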